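# Unload the bearing tester

### The job

The test run is over: press down the thumb latch on the front of the bearing tester and let its clear guard spring open by itself, without touching the guard. Then lift the bearing off the spindle and set it down gently, lying flat, in the empty part of the parts tray, without pushing or knocking over the parts already there; leave the guard standing open.

Things in the scene. Friction and masses are not known exactly. Their poses are not given: they have to be found in the camera images.
- tester: bench bearing tester, a grey painted housing bolted down, does not move. Origin at bench level under the spindle axis; z up; x points from its front (latch) to its back (guard hinge), y to its left. Housing x -118 to +100 mm, y -125 to +78 mm, deck at z 48 mm; low apron at the front (x below -45 mm) with top at z 33 mm; a knob 14 mm high on the deck at x -5, y -101 mm.
- guard (a joint): hinge of the guard, a clear plastic hood in a thin dark frame over the spindle. 0 = shut, grows as it opens upwards and backwards, stop at 1.78 rad. A spring drives it open within about 2 s of being unlatched; it then stands up by itself behind the hinge line at tester x 103, z 51 mm, reaching up to z 193 mm, and all of it is behind tester x 95 mm.
- guard_edge (a point): middle of the front top edge of the guard's hood, moves with the guard. Shut, the hood spans tester x -35 to +97, y -66 to +66 mm, top at z 97 mm, and this point is at x -35, z 97 mm.
- latch (a joint): thumb latch, a sprung bell crank whose hook holds down the bar on the guard's front. 0 = at rest, grows as the pad is pressed down, stop at 0.28 rad. The guard is let go at about 0.13 to 0.2 rad (the pad's middle 6 to 9 mm down, which takes 3 to 7 N); the pad springs back when let go.
- latch_pad (a point): middle of the top of the latch's ribbed black pad (36 mm in tester x, 42 mm in tester y), at tester x -98, y 0, z 58 mm at rest; pressed down from above. It is 63 mm in front of the shut guard; the hook between them (tester x -57 to -36 mm, 18 mm wide) stands up to z 80 mm. The apron lies 19 mm below the pad's underside.
- spindle (a point): on the spindle axis at the shoulder on which the bearing lies, tester x 0, y 0, z 72 mm. The shoulder has a radius of 16 mm and stands 24 mm above the deck; a pilot pin passes 11 mm up into the bearing's bore.
- bearing: sealed ball bearing, 52 mm outer diameter, 15 mm high, about 0.13 kg; origin in the middle of its underside, z along its axis. At the start it lies on the spindle shoulder, axis upright; it lifts straight up off the pilot pin.
- parts_tray: shallow stainless tray, fixed, 190 mm along its x, 270 mm along its y; floor 2 mm above the bench, walls 2 mm thick and 22 mm high. Origin in the middle of its underside. The parts already there lie at its -y end (y below -60 mm); the rest of the floor (y -50 to +130 mm) is empty.
- sleeve: steel sleeve, 42 mm diameter, 42 mm high, loose, standing in the tray; origin in the middle of its underside.
- bolt_zinc: bright hexagon bolt, 21 mm across its head, 46 mm high, loose, standing on its head in the tray; origin in the middle of its underside.
- bolt_black: dark hexagon bolt, 21 mm across its head, 52 mm high, loose, standing on its head in the tray; origin in the middle of its underside.

How it is judged (in metres and radians):
On the way, in this order (a step that is already met when the one before it is completed fails the run):
1. the guard has sprung fully open (value of joint guard above 1.6 rad), for 0.1 s.
2. the bearing is held by the fingers, lifted clear of the spindle (z of bearing in the frame of spindle above 0.03 m and contact force between the fingers and bearing above 0.5 N), for 0.1 s.
3. the bearing is lowered to within 10 mm of the tray's floor while still held (z of bearing in the frame of parts_tray below 0.012 m and horizontal distance between bearing and parts_tray below 0.16 m and contact force between the fingers and bearing above 0.5 N), for 0.1 s.
At the end, for the whole second after the job is handed in: The bearing lies flat (within 0.1 rad) and at rest on the floor of the tray, inside its walls, released; the guard stands open (joint above 1.6 rad) (x of bearing in the frame of parts_tray between -0.07 and 0.07 m and y of bearing in the frame of parts_tray between -0.11 and 0.11 m and z of bearing in the frame of parts_tray between -0.002 and 0.006 m and (angle between bearing's own z axis and vertical below 0.1 rad or angle between bearing's own z axis and vertical above 3.04 rad) and linear speed of bearing below 0.02 m/s and value of joint guard above 1.6 rad); the robot touches nothing.
It fails at once if the robot touches the guard (over 1.5 N) (contact force between any of the fingers, the arm and guard above 1.5 N).
It fails at once if the bearing in hand strikes the guard (over 1.5 N) (contact force between bearing and guard above 1.5 N).
It fails at once if a part that lay in the tray is pushed more than 20 mm or knocked over (distance of any of sleeve, bolt_zinc, bolt_black from where it was at the start of the episode above 0.02 m or angle between any of sleeve, bolt_zinc, bolt_black's own z axis and vertical above 0.5 rad).
It also fails if it takes over 45 s, if anything falls off the work surface, if the arm or the gripper's body presses on something with over 40 N, if the wrist force passes 120 N, or if a joint passes its speed limit or range.

### The arm

A 6-joint arm with a two-finger parallel gripper is mounted at the origin on a cart in front of the work surface, level with it; the furniture and walls round the work are solid. World frame = base frame: x ahead of the robot, y to its left, z up, the work surface at z = 0. Lengths are in m, angles in degrees, forces in N, time in s.
With the tool pointing down it reaches from about 0.35 to 0.975 m from the base axis. Payload 7.1 kg.
Tool frame: the origin (TCP) lies at the centre of the arm's flange, where the gripper is bolted on; the fingertips stand 182 mm ahead of it and the grasp point (between the pads) lies 163 mm ahead of it; z points along the fingers, y is the line along which they close (so a half turn about z gives the same grasp; the last joint's range is limited). The gripper opens to 88 mm and grips with 3 to 60 N. Pads are 20 mm wide; open, the fingers measure 115 mm over their backs; the gripper's body (75 mm by 178 mm) begins 61 mm behind the grasp point.
Start: joints at [-76.089, 24.242, 93.386, -0, 62.372, -1.089], TCP at [0.162, -0.604, 0.405] pointing down, gripper open.
Joint ranges: [-172.04, 172.04], [-51.8, 120.97], [4.93, 147.93], [-75.15, 255.16], [6.16, 154.13], [-145.62, 145.62]. Speed limits (degrees/s): [136.94, 136.94, 172.46, 180, 180, 180].

### API

Orientations are given as [roll, pitch, yaw] about the fixed x, y, z axes, in that order (R = Rz(yaw) Ry(pitch) Rx(roll)).
In Python, from station import ctrl gives the robot as it stands.
- The arm moves only by the tool tcp_steps, called after "Emit:" as name(argument=value, ...) on one line, values as JSON. Schema: {"type":"object","properties":{"motion":{"type":"object","properties":{"deltas":{"type":"array","items":{"type":"array","items":{"type":"number"},"minItems":4,"maxItems":4},"minItems":1,"maxItems":8}},"additionalProperties":false,"required":["deltas"]},"jaw":{"type":"number"},"only":{"type":"string"},"quiet":{"type":"boolean"},"lines":{"type":"string"}},"required":["motion"],"additionalProperties":false}. motion is an object whose key "deltas" holds a list of rows, 1 to 8 of them, each of 4 numbers: dx, dy, dz in shares of the most that a row can go, 1 being 62.5 mm, then a turn about the tool's z in a scale on which 1.0 is 360 degrees; each row shifts and turns the commanded pose from where the row before left it, along the tool's axes as they then stand; what a row does not reach is not made up. A row lasts 1/8 s, in which the tool goes at most 0.0625 m and 10.7 degrees, less where a joint would pass 70% of its speed; a pose out of reach is approached as far as the arm can. jaw is the finger opening in m, set as the call begins (left out keeps the last). The fingers move at their own pace and stop on an object; the grip force is fixed at half the most. Time passes only in rows, so rows that do not move let the fingers close. The tool returns the time, the measured TCP pose, the force, the opening and the grip force at its end. only (a regular expression) keeps the lines of the reply that match it, lines (a string "A,B") keeps lines A to B, and quiet returns only ok. A shift or turn number past 1, either way, is cut back to 1. Input that does not fit is refused with a message, and nothing moves.
- ctrl.state(): the state, without advancing time (a new reading comes with each control period).
- ctrl.get_image(name): name is "scene" or "top"; returns (picture, depth): 480x640x3 uint8, blue, green, red; 480x640 float32, m along the optical axis (not along the pixel's ray), 0 where there is no reading.
- ctrl.camera_model(name): a dict with "fx", "fy", "cx", "cy" (pixels), "k1" (the pictures are not rectified: a ray, as slopes to the right and down, at radius r is drawn at 1 + k1 r^2 times it, then the intrinsics apply), "R" (3x3) and "t" (3): a world point X has camera coordinates R X + t. Camera axes: x right, y down, z forward; pixel columns grow to the right and rows downward; lengths in m; the calibration is good to about 2 mm. A picture is of the moment at which its call begins. camera_model takes no time and is no camera call.
- ctrl.sign_off(): hands the job in; it is judged then, once.
The state is a dict: "t": time; "qpos": joint angles; "qvel": joint speeds; "joint_efforts": joint torques, N m; "eef_pos": TCP position; "orientation": TCP orientation; "contact_force": force on the tool from outside, world axes, zero at the start; "moment": the same for the moment, N m; "finger_gap": finger opening in m; "gripper_force": force on a finger pad.
Only numpy, scipy, OpenCV 4.12 (cv2) and the standard library are available. Lean on these libraries where they do the work, as an engineer would, in place of code of your own. Each camera call takes 0.05 s, during which the arm holds its last target. There are 200 camera calls.

## Working session

There is one attempt and no reset: what is moved stays moved. The work goes in short steps, Python scripts to look and compute and a tool call to move; the robot and the scene stay as the last step left them, time stands still between calls to the robot, and variables do not carry over. Pictures are saved under pics/ and viewed, at most 10 in all, crops included, and the job is handed in when it is done.

```bash
ls; mkdir -p pics; cat > h.py <<'E'
import numpy as np,cv2
from station import ctrl
def pix2ray(name,u,v):
    m=ctrl.camera_model(name);xd=(u-m["cx"])/m["fx"];yd=(v-m["cy"])/m["fy"];x,y=xd,yd
    for _ in range(20):
        s=1+m["k1"]*(x*x+y*y);x,y=xd/s,yd/s
    R=np.array(m["R"]);t=np.array(m["t"])
    return -R.T@t,R.T@np.array([x,y,1.0])
def onplane(name,u,v,z):
    o,d=pix2ray(name,u,v);return o+d*(z-o[2])/d[2]
def atdepth(name,u,v,dep):
    o,d=pix2ray(name,u,v);return o+d*dep
def proj(name,X):
    m=ctrl.camera_model(name);c=np.array(m["R"])@np.array(X)+np.array(m["t"]);x,y=c[:2]/c[2];s=1+m["k1"]*(x*x+y*y)
    return m["fx"]*x*s+m["cx"],m["fy"]*y*s+m["cy"]
E
python3 - <<'E'
from h import *
for n in("scene","top"):
    im,d=ctrl.get_image(n);cv2.imwrite(f"pics/{n}0.png",im);np.save(f"pics/{n}0.npy",d)
    m=ctrl.camera_model(n);print(n,m)
print(ctrl.state())
E
```

```text
pics
station.py
scene {'fx': 474.0538773428739, 'fy': 474.0538773428739, 'cx': 327.6735606670393, 'cy': 234.518470092453, 'k1': -0.028266208273733894, 'R': array([[ 0.86774545, -0.49687953,  0.01133884],
       [-0.31059555, -0.55994923, -0.76810629],
       [ 0.38800547,  0.66299894, -0.64022196]]), 't': array([-0.48401318,  0.21346289,  0.74066514])}
top {'fx': 553.1348521578568, 'fy': 553.1348521578568, 'cx': 324.56276176625335, 'cy': 242.40896578670046, 'k1': -0.08020650127575818, 'R': array([[-0.02300747, -0.99970211, -0.00814486],
       [-0.99340837,  0.02377623, -0.11213609],
       [ 0.11229634,  0.00551121, -0.99365948]]), 't': array([-0.02557875,  0.55229487,  0.99837782])}
{'t': 0.1, 'qpos': array([-7.60896917e+01,  2.42792736e+01,  9.34249500e+01,  1.47457370e-03,
        6.23711975e+01, -1.08910209e+00]), 'qvel': array([ 0.06643964, -0.09096836, -0.1390691 , -0.02468026,  0.0138256 ,
        0.06894645]), 'joint_efforts': array([ 8.51868645e-04, -5.45611596e+01, -2.74324286e+01,  6.46067597e-02,
        1.88210676e-02, -4.63264269e-05]), 'eef_pos': array([ 0.16172149, -0.60347002,  0.40400218]), 'orientation': array([-1.79924617e+02, -2.73884092e-03,  1.49987239e+01]), 'contact_force': array([0.30626088, 0.97442174, 0.84168472]), 'moment': array([ 0.06827053, -0.00904136, -0.00215303]), 'gripper_force': 0.0, 'finger_gap': 0.08781809841827681}
```

View pics/top0.png

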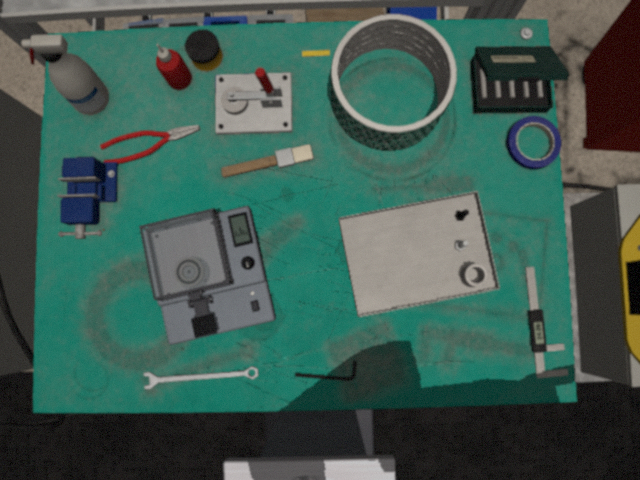

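View pics/scene0.png

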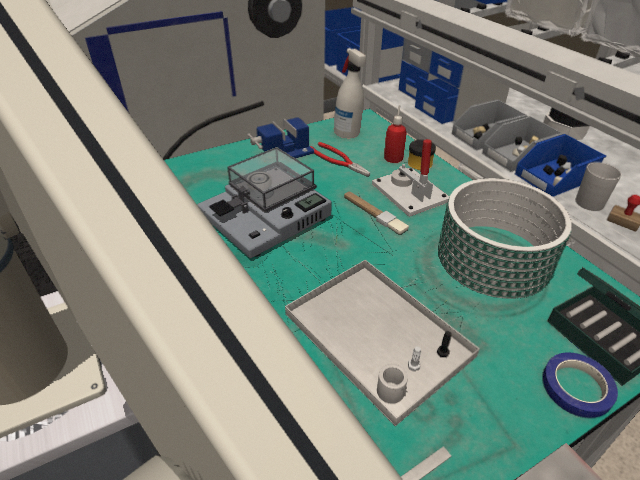

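The top view shows the tester with its pad near (204,325), the bearing under the guard near (190,271), and the tray with corners near (340,217), (480,193), (496,287) and (358,314). The parts are at the tray's right end. In the scene view the pad is near (222,208), the bearing near (260,178).

```bash
python3 - <<'E'
from h import *
a=cv2.imread("pics/top0.png");b=cv2.imread("pics/scene0.png")
A=cv2.resize(a[200:350,130:280],(400,400),interpolation=cv2.INTER_CUBIC)
B=cv2.resize(b[135:260,195:335],(400,357),interpolation=cv2.INTER_CUBIC)
o=np.zeros((400,800,3),np.uint8);o[:,:400]=A;o[:357,400:]=B;cv2.imwrite("pics/crop.png",o)
def seg(im,roi,f):
    y0,y1,x0,x1=roi;m=f(im[y0:y1,x0:x1].astype(int)).astype(np.uint8)*255
    n,l,s,c=cv2.connectedComponentsWithStats(m)
    for i in range(1,n):
        if s[i,4]>60: print(s[i],s[i,:2]+[x0,y0],c[i]+[x0,y0])
    return m
print("pad top");seg(a,(300,345,180,230),lambda p:p.max(2)<58)
print("pad scene");seg(b,(190,225,195,245),lambda p:p.max(2)<50)
d=np.load("pics/top0.npy");e=np.load("pics/scene0.npy")
for u,v in((204,325),(190,271),(249,298),(172,334),(400,260),(320,260)):print("top",u,v,atdepth("top",u,v,d[v,u]))
for u,v in((222,208),(260,178),(360,310),(278,150)):print("scene",u,v,atdepth("scene",u,v,e[v,u]))
# tray outline
m=((a[...,1].astype(int)-a[...,2])<15)&(a.max(2)>120);m=m.astype(np.uint8);m[:, :325]=0;m[:180]=0;m[330:]=0;m[:,505:]=0
c=max(cv2.findContours(m,0,2)[0],key=cv2.contourArea);r=cv2.minAreaRect(c);print(r,cv2.boxPoints(r))
for p in cv2.boxPoints(r):print(onplane("top",*p,0.022))
E
```

```text
pad top
[ 12  13  26  25 474] [192 313] [204.36075949 324.66244726]
pad scene
[ 15  10  29  17 237] [210 200] [221.93670886 207.7257384 ]
top 204 325 [0.40457077 0.18075797 0.05945568]
top 190 271 [0.4995128  0.19653768 0.09769591]
top 249 298 [0.4515793  0.10296135 0.03346411]
top 172 334 [0.38834052 0.24587246 0.03481598]
top 400 260 [ 0.51771168 -0.18163484  0.00069829]
top 320 260 [ 0.52114378 -0.02891846  0.00358685]
scene 222 208 [0.40459976 0.17043647 0.06092317]
scene 260 178 [0.49789701 0.1832184  0.09729719]
scene 360 310 [ 0.53408283 -0.15709997  0.00163445]
scene 278 150 [0.58022028 0.26987165 0.09799832]
((417.19232177734375, 254.4615478515625), (99.03863525390625, 139.83079528808594), 78.69007110595703) [[338.9231  219.61542]
 [476.03845 192.19232]
 [495.46155 289.30768]
 [358.3462  316.73077]]
[ 0.59515596 -0.0665536   0.022     ]
[ 0.64191167 -0.32924003  0.022     ]
[ 0.45666171 -0.35599339  0.022     ]
[ 0.41261754 -0.09782915  0.022     ]
```

View pics/crop.png

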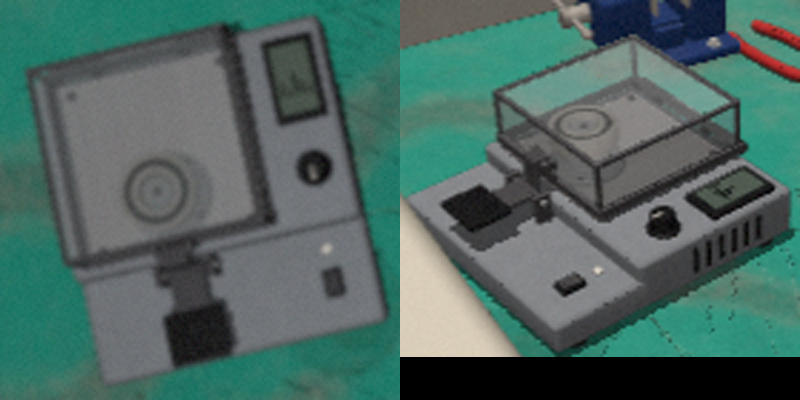

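The crop shows the pad at about (205,325) in top and (223,208) in scene. The bearing ring is at about (189,271) in top and (259,178) in scene, seen through the hood.

```bash
cat >> h.py <<'E'
def tri(p,q):
    o1,d1=pix2ray("top",*p);o2,d2=pix2ray("scene",*q)
    s=np.linalg.lstsq(np.c_[d1,-d2],o2-o1,rcond=None)[0];A,B=o1+s[0]*d1,o2+s[1]*d2
    return (A+B)/2,np.linalg.norm(A-B)*1000
E
python3 - <<'E'
from h import *
P,e=tri((204.4,324.7),(223.5,208));print("pad",P,e)
B,e=tri((188.9,271.2),(258.7,178.4));print("bearing top",B,e)
d=B-P;print("dist",np.hypot(*d[:2]),"yaw",np.degrees(np.arctan2(d[1],d[0])))
print("pad plane",onplane("top",204.4,324.7,.058),onplane("scene",223.5,208,.058))
print("bea plane",onplane("top",188.9,271.2,.087),onplane("scene",258.7,178.4,.087))
# housing yaw from right edge & front edge, in top; crop px
c=lambda x,y:(130+x*.375,200+y*.375)
for z,p,q in((.048,c(320,18),c(360,215)),(.033,c(104,383),c(386,318))):
    d=onplane("top",*q,z)-onplane("top",*p,z);print(np.degrees(np.arctan2(d[1],d[0])))
im,dep=cv2.imread("pics/top0.png"),np.load("pics/top0.npy")
for n,p in(("sleeve",(472,273)),("zinc",(460,244)),("black",(461,214))):print(n,onplane("top",*p,.04))
# tray corners from scene
for p in((365,264),(477,350),(394,418),(287,309)):print("traycorner scene",onplane("scene",*p,.022))
E
```

```text
pad [0.40751356 0.18044768 0.05330381] 5.543587026791582
bearing top [0.50081709 0.2013888  0.08498484] 1.6619853659556765
dist 0.0956246774384226 yaw 12.649880615413206
pad plane [0.40504708 0.1803606  0.058     ] [0.40833556 0.17286348 0.058     ]
bea plane [0.49991325 0.20118969 0.087     ] [0.50048329 0.19811168 0.087     ]
-169.12695098924078
-78.18997859474993
sleeve [ 0.48739865 -0.30849989  0.04      ]
zinc [ 0.54156842 -0.28889286  0.04      ]
black [ 0.59763768 -0.29366104  0.04      ]
traycorner scene [ 0.59430549 -0.07912256  0.022     ]
traycorner scene [ 0.64112431 -0.33404155  0.022     ]
traycorner scene [ 0.45703096 -0.36309679  0.022     ]
traycorner scene [ 0.41481746 -0.10817055  0.022     ]
```

The rows are not in the units I measure in: shifts go in shares of 62.5 mm and turns go in shares of 360 degrees. I convert before sending: 0.05 m is 0.8, -0.035 m is -0.56.

Emit:
tcp_steps(motion={"deltas":[[0.8, -0.56, 0, 0], [0.8, -0.56, 0, 0], [0.8, -0.56, 0, 0], [0.8, -0.56, 0, 0], [0.8, -0.56, 0, 0], [0.8, -0.56, 0, 0], [0.8, -0.56, 0, 0]]}, jaw=0)

```text
t: 0.98
eef_pos: [0.4374, -0.2747, 0.4046]
orientation: [-180.0, 0.0, 15.0]
contact_force: [1.0, 0.5, -0.3]
finger_gap: 0.0212
gripper_force: 0.0
```

Emit:
tcp_steps(motion={"deltas":[[0.16, -0.896, 0, 0.0014], [0.16, -0.896, 0, 0.0014], [0.16, -0.896, 0, 0.0014], [0.16, -0.896, 0, 0.0014], [0.16, -0.896, 0, 0.0014], [0.16, -0.896, 0, 0.0014], [0.16, -0.896, 0, 0.0014], [0, 0, 0, 0]]})

```text
t: 1.98
eef_pos: [0.4125, 0.1241, 0.4046]
orientation: [-180.0, -0.0, 11.8]
contact_force: [0.1, -0.4, 0.3]
finger_gap: 0.0004
gripper_force: 0.0
```

```bash
cat > d.py <<'E'
import sys
from h import *
from scipy.spatial.transform import Rotation as Ro
s=ctrl.state();R=Ro.from_euler("xyz",s["orientation"],degrees=True).as_matrix()
p=np.array([float(v) for v in sys.argv[1:4]])-s["eef_pos"]
print("t",s["t"],"pos",s["eef_pos"].round(4),s["orientation"].round(2),"tool delta",(R.T@p).round(4))
E
python3 d.py 0.401 0.179 0.27
```

```text
t 1.975 pos [0.4125 0.1241 0.4046] [-1.7998e+02 -1.0000e-02  1.1830e+01] tool delta [-1.000e-04 -5.610e-02  1.346e-01]
```

Converted, -0.056 m is -0.896, 0.05 m is 0.8.

Emit:
tcp_steps(motion={"deltas":[[0, -0.896, 0, 0], [0, 0, 0.8, 0], [0, 0, 0.8, 0], [0, 0, 0.64, 0], [0, 0, 0.256, 0], [0, 0, 0, 0]]})

```text
t: 2.72
eef_pos: [0.4015, 0.1748, 0.2475]
orientation: [180.0, 0.2, 11.4]
contact_force: [-0.1, 0.2, -0.3]
finger_gap: 0.0006
gripper_force: 0.0
```

Emit:
tcp_steps(motion={"deltas":[[0, 0, 0.064, 0], [0, 0, 0.048, 0], [0, 0, 0.048, 0], [0, 0, 0.048, 0], [0, 0, 0.048, 0], [0, 0, 0, 0]]})

```text
t: 3.48
eef_pos: [0.4018, 0.1759, 0.2326]
orientation: [180.0, 0.0, 11.5]
contact_force: [-1.6, -0.8, 6.1]
finger_gap: 0.0008
gripper_force: 2.9
```

```bash
python3 d.py 0.401 0.179 0.24
```

```text
t 3.475 pos [0.4018 0.1759 0.2326] [1.800e+02 1.000e-02 1.151e+01] tool delta [-0.0001 -0.0032 -0.0074]
```

```bash
python3 - <<'E'
from h import *
im,d=ctrl.get_image("scene");cv2.imwrite("pics/s1.png",im)
E
```

```text
(no output)
```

View pics/s1.png

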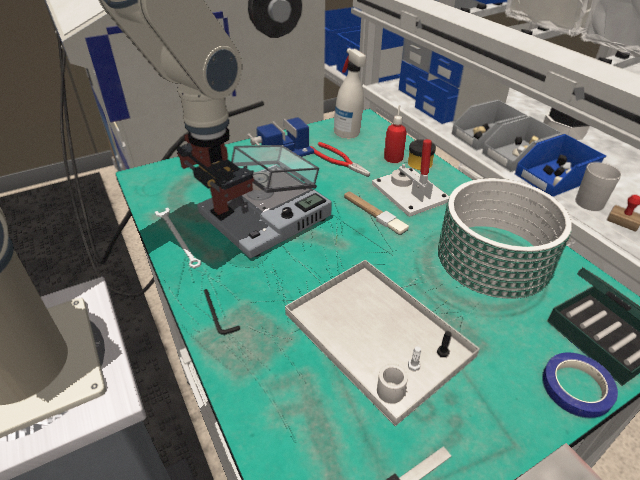

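The guard's front edge, near (235,150), has started to rise, so the latch has released. I'll hold the press, then go up while it opens and wait.

Converted, 0.001 m is 0.016.

Emit:
tcp_steps(motion={"deltas":[[0, 0, 0.016, 0], [0, 0, 0, 0], [0, 0, 0, 0], [0, 0, 0, 0], [0, 0, 0, 0], [0, 0, 0, 0], [0, 0, 0, 0], [0, 0, 0, 0]]})

```text
t: 4.53
eef_pos: [0.4017, 0.1759, 0.2318]
orientation: [180.0, 0.0, 11.5]
contact_force: [-1.7, -0.8, 6.1]
finger_gap: 0.0003
gripper_force: 3.1
```

Emit:
tcp_steps(motion={"deltas":[[0, 0, 0, 0], [0, 0, 0, 0], [0, 0, 0, 0], [0, 0, 0, 0], [0, 0, 0, 0], [0, 0, 0, 0], [0, 0, -0.16, 0], [0, 0, -0.32, 0]]})

```text
t: 5.52
eef_pos: [0.4017, 0.1758, 0.2619]
orientation: [180.0, 0.1, 11.5]
contact_force: [0.6, 0.7, 0.1]
finger_gap: 0.0004
gripper_force: 0.0
```

Emit:
tcp_steps(motion={"deltas":[[-0.16, 0.8, -0.48, 0], [0, 0.96, -0.48, 0], [0, 0.96, -0.48, 0], [0, 0.96, -0.48, 0], [0, 0.48, 0, 0], [0, 0, 0, 0], [0, 0, 0, 0]]}, jaw=0.088)

```text
t: 6.4
eef_pos: [0.4409, -0.0683, 0.3753]
orientation: [-180.0, 0.0, 11.5]
contact_force: [-1.0, 0.3, -0.2]
finger_gap: 0.067
gripper_force: 0.0
```

```bash
python3 - <<'E'
from h import *
for n in("scene","top"):
    im,d=ctrl.get_image(n);cv2.imwrite(f"pics/{n}2.png",im);np.save(f"pics/{n}2.npy",d)
a=cv2.imread("pics/top2.png");b=cv2.imread("pics/scene2.png")
o=np.zeros((400,800,3),np.uint8)
o[:,:400]=cv2.resize(a[200:350,130:280],(400,400),interpolation=cv2.INTER_CUBIC)
o[:,400:]=cv2.resize(b[110:260,185:335],(400,400),interpolation=cv2.INTER_CUBIC);cv2.imwrite("pics/crop2.png",o)
E
```

```text
(no output)
```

View pics/crop2.png

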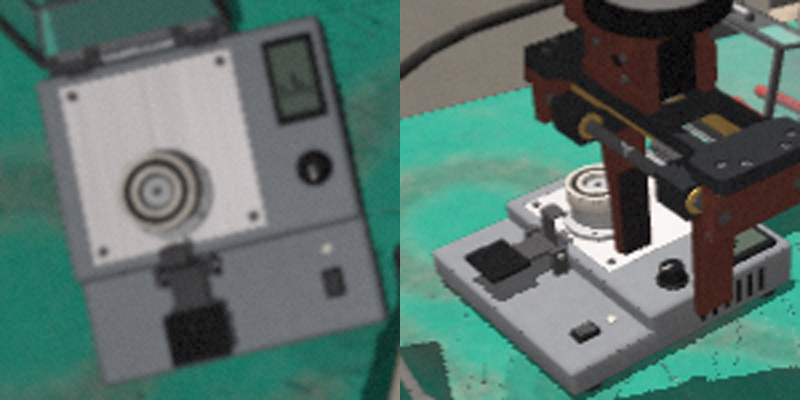

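The guard stands open, its frame behind the deck at the top left of both crops. The bearing is still on the spindle, at about top (188.7,271.3) and scene (258,178.6). I'll refine its centre from the dark seal ring.

```bash
python3 - <<'E'
from h import *
def ring(f,cx,cy,r,th):
    im=cv2.cvtColor(cv2.imread(f),6)
    S=8;g=cv2.resize(im[cy-r:cy+r,cx-r:cx+r],None,fx=S,fy=S,interpolation=cv2.INTER_CUBIC)
    m=(g<th).astype(np.uint8);cs,h=cv2.findContours(m,cv2.RETR_CCOMP,2)
    for i,c in enumerate(cs):
        A=cv2.contourArea(c)
        if A>30*64/2 and len(c)>5:
            e=cv2.fitEllipse(c);print(f,h[0][i][3],"ctr",((e[0][0]+.5)/S-.5+cx-r,(e[0][1]+.5)/S-.5+cy-r),"ax",np.array(e[1])/S,A/64)
for t in(70,90,110):ring("pics/top2.png",189,271,18,t)
for t in(70,90,110):ring("pics/scene2.png",258,178,12,t)
print(tri((188.7,271.3),(258.1,178.6)),onplane("top",188.7,271.3,.087))
d=np.load("pics/top2.npy");print("depth top",[atdepth("top",u,v,d[v,u])[2] for u,v in((178,271),(180,266),(199,271),(189,282))])
E
python3 d.py 0.5 0.2005 0.2555
```

```text
pics/top2.png -1 ctr (188.03462982177734, 271.30195236206055) ax [22.09475708 23.09762001] 401.0625
pics/top2.png 2 ctr (188.14833450317383, 271.3551616668701) ax [20.79665947 20.89016533] 341.296875
pics/top2.png -1 ctr (188.07487106323242, 271.3293857574463) ax [23.07662773 23.9899025 ] 435.0703125
pics/top2.png 3 ctr (188.11556816101074, 271.3407611846924) ax [19.79794693 20.01245308] 310.8828125
pics/top2.png -1 ctr (194.78324127197266, 269.9577217102051) ax [19.41525269 25.92938614] 46.953125
pics/top2.png -1 ctr (187.78316497802734, 271.3490924835205) ax [11.78242588 12.47269726] 28.5234375
pics/top2.png -1 ctr (188.0984230041504, 271.35009574890137) ax [23.83866119 24.85972786] 465.7265625
pics/top2.png 2 ctr (188.11630821228027, 271.3284721374512) ax [19.01986313 19.17491531] 285.9296875
pics/top2.png -1 ctr (196.9587516784668, 268.94100189208984) ax [16.65433502 25.1603508 ] 87.78125
pics/scene2.png -1 ctr (264.93018341064453, 169.0435652732849) ax [ 7.58418369 59.30024719] 160.4375
pics/scene2.png -1 ctr (264.17859649658203, 161.91106033325195) ax [ 8.53387642 70.35571289] 170.875
pics/scene2.png -1 ctr (274.1930980682373, 176.89062976837158) ax [26.46783447 47.32715988] 181.078125
(array([0.50022748, 0.20211662, 0.08427254]), np.float64(0.6530498414179123)) [0.49974455 0.20154558 0.087     ]
depth top [np.float64(0.08631446559783351), np.float64(0.08765629962349197), np.float64(0.08749593344631545), np.float64(0.08641116842449692)]
t 6.5 pos [ 0.441  -0.0678  0.3752] [-1.7997e+02  6.0000e-02  1.1580e+01] tool delta [ 0.1117 -0.2509  0.1197]
```

Converted, -0.052 m is -0.832, -0.05 m is -0.8.

Emit:
tcp_steps(motion={"deltas":[[0.352, -0.8, 0, 0], [0.352, -0.8, 0, 0], [0.352, -0.8, 0, 0], [0.352, -0.8, 0, 0], [0.368, -0.832, 0, 0], [0, 0, 0.48, 0], [0, 0, 0.48, 0], [0, 0, 0, 0]]}, jaw=0.088)

```text
t: 7.5
eef_pos: [0.4983, 0.2011, 0.3134]
orientation: [180.0, 0.3, 11.6]
contact_force: [-0.3, 0.1, -0.4]
finger_gap: 0.0881
gripper_force: 0.0
```

Emit:
tcp_steps(motion={"deltas":[[0, 0, 0.48, 0], [0, 0, 0.24, 0], [0, 0, 0, 0], [0, 0, 0, 0]]})

```text
t: 8.0
eef_pos: [0.5003, 0.2004, 0.2715]
orientation: [-180.0, -0.1, 11.5]
contact_force: [0.2, 0.1, -0.7]
finger_gap: 0.0877
gripper_force: 0.0
```

```bash
python3 d.py 0.4997 0.202 0.2555
```

```text
t 8.0 pos [0.5003 0.2004 0.2715] [-1.7999e+02 -7.0000e-02  1.1500e+01] tool delta [-0.0003 -0.0017  0.016 ]
```

Converted, 0.008 m is 0.128, -0.0015 m is -0.024.

Emit:
tcp_steps(motion={"deltas":[[0, -0.024, 0.128, 0], [0, 0, 0.128, 0], [0, 0, 0, 0], [0, 0, 0, 0]]})

```text
t: 8.5
eef_pos: [0.4997, 0.2017, 0.2544]
orientation: [180.0, 0.0, 11.5]
contact_force: [0.4, -0.4, 0.2]
finger_gap: 0.0879
gripper_force: 0.0
```

Emit:
tcp_steps(motion={"deltas":[[0, 0, 0, 0], [0, 0, 0, 0], [0, 0, 0, 0], [0, 0, 0, 0]]}, jaw=0.04)

```text
t: 9.0
eef_pos: [0.4997, 0.2017, 0.2546]
orientation: [-180.0, -0.0, 11.5]
contact_force: [0.1, -0.4, 0.2]
finger_gap: 0.051
gripper_force: 13.1
```

Emit:
tcp_steps(motion={"deltas":[[0, 0, 0, 0], [0, 0, 0, 0], [0, 0, 0, 0], [0, 0, 0, 0]]})

```text
t: 9.5
eef_pos: [0.4996, 0.2017, 0.2546]
orientation: [180.0, -0.0, 11.5]
contact_force: [-0.2, -0.5, 1.1]
finger_gap: 0.0508
gripper_force: 30.0
```

Converted, -0.03 m is -0.48, -0.02 m is -0.32.

Emit:
tcp_steps(motion={"deltas":[[0, 0, -0.08, 0], [0, 0, -0.16, 0], [0, 0, -0.32, 0], [0, 0, -0.48, 0], [0, 0, -0.48, 0], [0, 0, -0.24, 0], [0, 0, 0, 0], [0, 0, 0, 0]]})

```text
t: 10.5
eef_pos: [0.4992, 0.2015, 0.3636]
orientation: [180.0, 0.1, 11.5]
contact_force: [0.1, 0.2, -3.0]
finger_gap: 0.0512
gripper_force: 30.0
```

```bash
python3 d.py 0.520 -0.177 0.21; python3 - <<'E'
from h import *
a,d=ctrl.get_image("top");b,e=ctrl.get_image("scene")
o=np.zeros((400,800,3),np.uint8)
o[:,:400]=cv2.resize(a[180:330,130:280],(400,400));o[:,400:]=cv2.resize(b[90:240,185:335],(400,400));cv2.imwrite("pics/crop3.png",o)
E
```

```text
t 10.5 pos [0.4992 0.2015 0.3636] [1.7999e+02 9.0000e-02 1.1500e+01] tool delta [-0.0549  0.375   0.1538]
```

View pics/crop3.png

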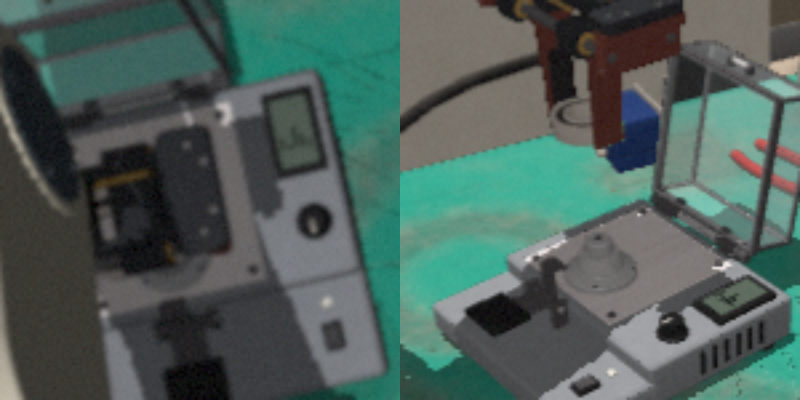

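The bearing is held level between the fingertips at scene crop (580,120). The spindle is bare and the guard stands open. Next is the move over the tray.

Converted, 0.055 m is 0.88, 0.05 m is 0.8, 0.5 degrees / 360 = 0.0014.

Emit:
tcp_steps(motion={"deltas":[[-0.048, 0.4, 0, 0], [-0.128, 0.8, 0, 0], [-0.128, 0.88, 0, 0], [-0.128, 0.88, 0, 0], [-0.128, 0.88, 0, 0], [-0.128, 0.88, 0, 0], [-0.128, 0.8, 0, 0], [-0.064, 0.48, 0, 0.0014]]})

```text
t: 11.6
eef_pos: [0.5202, -0.1791, 0.3635]
orientation: [-180.0, 0.1, 10.9]
contact_force: [0.2, -0.5, -1.6]
finger_gap: 0.0511
gripper_force: 30.0
```

Emit:
tcp_steps(motion={"deltas":[[0, 0, 0.32, 0.0014], [0, 0, 0.64, 0.0014], [0, 0, 0.64, 0], [0, 0, 0.48, 0], [0, 0, 0.24, 0], [0, 0, 0, 0], [0, 0, 0, 0]]})

```text
t: 12.48
eef_pos: [0.521, -0.1769, 0.2204]
orientation: [180.0, -0.1, 10.0]
contact_force: [-0.4, 0.4, -0.7]
finger_gap: 0.0507
gripper_force: 30.0
```

```bash
python3 d.py 0.520 -0.177 0.185
```

```text
t 12.475 pos [ 0.521  -0.1769  0.2204] [ 1.7996e+02 -7.0000e-02  1.0000e+01] tool delta [-0.0011 -0.0001  0.0354]
```

```bash
python3 - <<'E'
from h import *
b,e=ctrl.get_image("scene");cv2.imwrite("pics/s4.png",b)
E
```

```text
(no output)
```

View pics/s4.png

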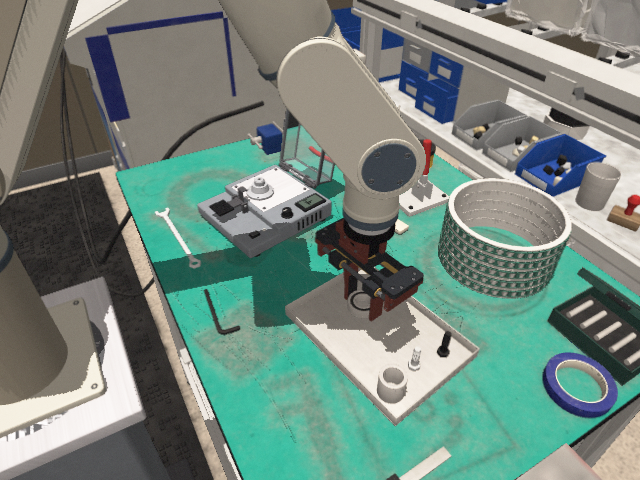

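The bearing is over the empty part of the tray near (360,298), well clear of the bolts at (415,357) and (444,344). I'll lower it gently.

Converted, 0.01 m is 0.16, 0.008 m is 0.128.

Emit:
tcp_steps(motion={"deltas":[[0, 0, 0.16, 0], [0, 0, 0.16, 0], [0, 0, 0.128, 0], [0, 0, 0.048, 0], [0, 0, 0, 0], [0, 0, 0, 0]]})

```text
t: 13.28
eef_pos: [0.5206, -0.1768, 0.1887]
orientation: [180.0, -0.0, 10.0]
contact_force: [0.1, 0.3, -1.5]
finger_gap: 0.0506
gripper_force: 30.0
```

Emit:
tcp_steps(motion={"deltas":[[0, 0, 0.016, 0], [0, 0, 0.016, 0], [0, 0, 0.016, 0], [0, 0, 0, 0], [0, 0, 0, 0]]})

```text
t: 13.9
eef_pos: [0.5205, -0.1767, 0.1855]
orientation: [-180.0, 0.0, 10.0]
contact_force: [0.7, -0.1, -1.6]
finger_gap: 0.051
gripper_force: 30.0
```

Converted, 0.0005 m is 0.008.

Emit:
tcp_steps(motion={"deltas":[[0, 0, 0.008, 0], [0, 0, 0.008, 0], [0, 0, 0, 0], [0, 0, 0, 0]]})

```text
t: 14.4
eef_pos: [0.5205, -0.1768, 0.1846]
orientation: [180.0, -0.0, 10.0]
contact_force: [-0.5, 0.7, -1.4]
finger_gap: 0.0509
gripper_force: 30.0
```

Emit:
tcp_steps(motion={"deltas":[[0, 0, 0.008, 0], [0, 0, 0, 0], [0, 0, 0, 0]]})

```text
t: 14.78
eef_pos: [0.5206, -0.1768, 0.1844]
orientation: [180.0, -0.0, 10.0]
contact_force: [-1.1, 0.6, 4.9]
finger_gap: 0.0509
gripper_force: 30.0
```

Contact at 4.9 N, with the bearing on the floor. Releasing and retreating.

Emit:
tcp_steps(motion={"deltas":[[0, 0, 0, 0], [0, 0, 0, 0], [0, 0, 0, 0], [0, 0, 0, 0], [0, 0, 0, 0], [0, 0, 0, 0], [0, 0, 0, 0]]}, jaw=0.086)

```text
t: 15.65
eef_pos: [0.5207, -0.1767, 0.1842]
orientation: [180.0, -0.0, 10.0]
contact_force: [0.9, -0.4, 5.6]
finger_gap: 0.0861
gripper_force: 2.6
```

Emit:
tcp_steps(motion={"deltas":[[0, 0, -0.16, 0], [0, 0, -0.48, 0], [0, 0, -0.8, 0], [0, 0, -0.8, 0], [-0.8, -0.32, -0.32, 0], [-0.8, -0.48, 0, 0], [-0.48, -0.8, 0, 0], [0, -0.8, 0, 0]]})

```text
t: 16.65
eef_pos: [0.3634, -0.0508, 0.3439]
orientation: [-180.0, 0.1, 9.8]
contact_force: [1.7, -0.1, 0.6]
finger_gap: 0.0862
gripper_force: 0.0
```

Emit:
tcp_steps(motion={"deltas":[[0, -0.8, 0, 0], [0, -0.8, 0, 0], [0, -0.8, 0, 0], [0, -0.8, 0, 0], [0, 0, 0, 0], [0, 0, 0, 0], [0, 0, 0, 0]]})

```text
t: 17.52
eef_pos: [0.3318, 0.1443, 0.344]
orientation: [180.0, 0.0, 9.9]
contact_force: [-0.1, -0.6, -0.1]
finger_gap: 0.0859
gripper_force: 0.0
```

```bash
python3 - <<'E'
from h import *
a,d=ctrl.get_image("top");b,e=ctrl.get_image("scene")
o=np.zeros((400,800,3),np.uint8)
o[:,:400]=cv2.resize(a[170:340,330:500],(400,400));o[:,400:]=cv2.resize(b[110:430,180:500],(400,400));cv2.imwrite("pics/crop5.png",o)
np.save("pics/d5.npy",d);cv2.imwrite("pics/top5.png",a)
u,v=map(int,proj("top",(.5205,-.1768,.017)));print(u,v)
for p in((u-10,v),(u+10,v),(u,v-10),(u,v+10)):print(p,atdepth("top",*p,d[p[1],p[0]]).round(4))
E
```

```text
398 257
(388, 257) [ 0.5225 -0.157   0.0184]
(408, 257) [ 0.5219 -0.195   0.0154]
(398, 247) [ 0.5412 -0.1768  0.016 ]
(398, 267) [ 0.5033 -0.175   0.0186]
```

View pics/crop5.png

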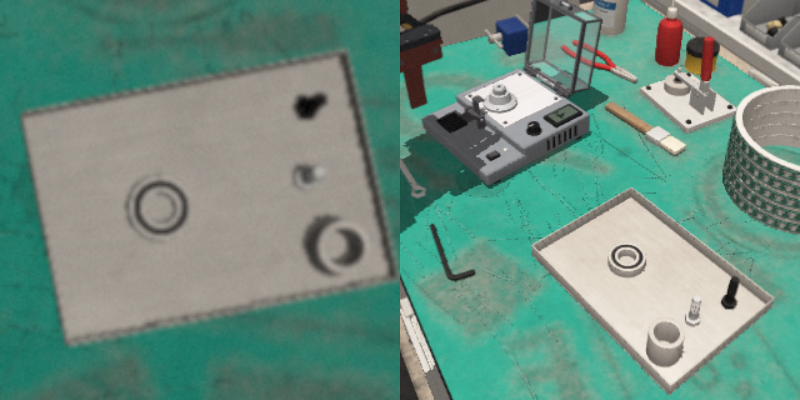

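The bearing lies flat and free in the tray at top crop (157,207), with its top face at about 17 mm. The parts are still standing where they were, the guard is open and the robot is clear.

```bash
python3 -c "
from station import ctrl
print(ctrl.sign_off())"
```

```text
the job is handed in; nothing more can be done
None
```

The job is handed in, with no verdict shown: the guard sprang open untouched and stands open, the bearing lies flat and released in the empty part of the tray, and the other parts look undisturbed.

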